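Carry a polished mill roll on its tray to the felt pad

ROBOT

A 7-joint arm with a two-finger parallel gripper is mounted at the origin on the work surface. World frame = base frame: x ahead of the robot, y to its left, z up, the work surface at z = 0. Lengths are in mm, angles in rad, forces in N, time in s.
With the tool pointing down it reaches from about 400 to 875 mm from the base axis. Payload 4.4 kg.
Tool frame: the origin (TCP) lies midway between the tips of the shut fingers; the grasp point (between the pads) lies 19 mm behind it (ctrl.grip_point_offset is the distance from the TCP to the grasp point, in mm); z points along the fingers, x is the direction in which the jaws open and shut, and the axes are right-handed (so a half turn about z gives the same grasp; the last joint's range is limited). The gripper opens to 85 mm and grips with 20 to 120 N. Pads are 22 mm wide; open, the fingers measure 114 mm over their backs; the gripper's body (76 mm by 85 mm) begins 54 mm behind the grasp point. The pads swing forward as they close: fully open they stand 13 mm farther back than shut.
Start: joints at [1.066, 0.628, 0.038, 1.517, -0.027, 0.996, -0.02], TCP at [276.183, -588.422, 231.313] pointing down, gripper open.
Joint ranges: [-3.06, 3.06], [-0.37, 2.12], [-1.25, 1.32], [0.18, 2.47], [-1.1, 4.24], [0.23, 1.98], [-2.94, 2.94]. Speed limits (rad/s): [2.57, 2.57, 3.14, 3.14, 3.14, 3.14, 3.14].

INTERFACE

Orientations are given as [roll, pitch, yaw] about the fixed x, y, z axes, in that order (R = Rz(yaw) Ry(pitch) Rx(roll)).
In Python, from cell import ctrl, viewer gives the robot as it stands.
- The arm moves only by the tool apply_moves, never from a script. Its argument "series" is a list that holds one entry, the list of rows, each a list of 6 numbers: the shift along the tool's x, y, z normalised to -1 to 1, where 1 is 50 mm, then the turn, a rotation vector about the tool's x, y, z normalised to -1 to 1, where 1 is 6 degrees. In form: [[[tx, ty, tz, rx, ry, rz], ...]]. A call has exactly 5 rows; each row shifts and turns the commanded pose from where the row before left it, along the tool's axes as they then stand; what a row does not reach is not made up. A row lasts 1/8 s, in which the tool goes at most 62.5 mm and 10.7 degrees, less where a joint would pass 70% of its speed; a pose out of reach is approached as far as the arm can. A call with a number of a shift or a turn outside -1 to 1 is refused whole. A call with a gripper value outside its range is refused whole. "claw" is the gripper command: -1 is shut, 1 is fully open, values between are in proportion, set as the call begins (left out, the last holds). The fingers move at their own pace and stop on an object; the grip force is fixed at half the most. Time passes only in rows, so rows that do not move let the fingers close, or fill a call up. It gives the time, the measured TCP pose, the force and the opening at its end, in the units of the state.
- ctrl.read_state(): the state, without advancing time (a new reading comes with each control period).
- viewer.get_image(name): name is "scene" or "top" or "wrist"; returns the picture (420x560x3 uint8, blue, green, red); there is no depth.
- viewer.camera_info(name): a dict with "K" (3x3 intrinsics, pixels), "R" (3x3) and "t" (3): a world point X has camera coordinates R X + t. Camera axes: x right, y down, z forward; pixel columns grow to the right and rows downward; lengths in mm; the calibration is good to about 2 mm. The wrist camera is an equidistant fisheye: a pixel r from the principal point sees the ray r / f radians off the axis. A picture is of the moment at which its call begins: read the wrist's pose just before it. camera_info takes no time and is no camera call; for the wrist camera it gives the pose at the moment of the call.
- ctrl.finish_job(): hands the job in, once; it reports no verdict.
Trained networks look in the newest picture that a camera, given by its name, has taken for a name from the list of things; names that differ only in an ending like _2 or _b are one class to them, and where a whole thing is asked for, a point or a joint stands for the part that bears it (a point fixed in the world has none). Each returns a list of dicts, best first, with "score" (0 to 1); they miss things now and then, are a little off and sometimes report something else, mostly with a low value. They report only what shows in the picture. A call takes as long as a camera call. They do not tell look-alikes from the thing itself.
- viewer.find_in(camera, label): "location" ([column, row] as shares, 0 to 1, of the picture: columns of its width, rows of its height, amid what is visible of it).
The state is a dict: "clock": time; "qpos": joint angles; "qd": joint speeds; "tau": joint torques, N m; "eef_pos": TCP position; "tool_rot": TCP orientation; "force": force on the tool from outside, world axes, zero at the start; "torque": the same for the moment, N m; "width": finger opening in mm.
Only numpy, scipy, OpenCV 4.12 (cv2) and the standard library are available. Lean on these libraries where they do the work, as an engineer would, in place of code of your own. Each camera call takes 0.05 s, during which the arm holds its last target. There are 200 camera calls.

TASK

Lift the tray by its dark wooden handle clear of its block and, by tilting it, bring the polished brass roll from the end stop onto the white strip at the crown of the tray's floor and keep it over the strip for a second; then carry the tray to the blue felt pad with the roll balanced about the middle all the way, and keep the roll over the strip for three more seconds with the tray held a few centimetres above the pad. Lower the tray gently onto the pad, centred and lengthwise along it, let go and back away, leaving the roll at rest over the white strip; never touch the roll, let it fall out or bang it against a red stop, and leave the other things on the bench alone.

Things in the scene. Friction and masses are not known exactly. Their poses are not given: they have to be found in the camera images.
- tray: Open tray 130 x 286 mm, about 0.45 kg. Origin: centre of its flat underside; z up, y along its length (the way the roll rolls), x across. Its black floor is gently arched along y (radius 1.6 m, highest at y = 0): at y the floor falls outwards with slope y/1.6 rad, so the roll runs off to an end by itself. Grey side rails and red end stops are 42 mm high.
- handle (a point): Centre of the tray's handle: a dark wooden bar along the tray's x above its middle (tray y = 0), 117 mm above the underside. The bar is 20 mm thick in y, 26 mm high, 114 mm long between its posts; the roll passes beneath it (roll top 64 mm, bar bottom 104 mm above the underside). Held from above, the tray follows the gripper but may hang 0.02 rad off. Axes as the tray's.
- strip (a point): Middle of the white strip across the crown of the tray's floor, 14 mm above the underside. The strip is 50 mm wide (tray y -25 to +25 mm): the roll's centre must lie over it; steadiest near its middle, as on a level tray the roll stays put only within about 25 mm of it. Axes as the tray's.
- stop_a (a point): Inner face of the red end stop at the tray's +y end, at y = +135 mm; the other is at -135 mm. At the start the roll rests against the +y stop. It touches a stop when its centre is at tray y = +-110 mm and must not run into one faster than about 0.2 m/s.
- roll: Brass roll with round ends, radius 25 mm, 100 mm long, about 0.35 kg, lying across the tray. Origin: its centre (39 mm above the tray's underside at the crown); x along its axis, y and z turn as it rolls. Acceleration along tray y: about 6.7 m/s2 times (downhill slope in rad, tilt and arch together), less rolling resistance worth about 0.018 rad, less 0.68 times the tray's own acceleration.
- pad: Fixed blue felt pad on a metal plate, 160 x 300 mm, the place for the tray. Origin: centre of its underside, on the bench; its flat top is 20 mm above. The tray's y must lie along its y (either way round).
- block: Fixed wooden block 120 x 220 mm, top 30 mm above the bench, on which the tray stands at the start. Origin: centre of its underside.
- brick: Black soldering brick, 90 x 160 x 40 mm, on a white tile 12 mm high. Origin: centre of underside. Leave alone.
- burs: Round black stand with steel burs, 84 mm across, 76 mm high. Origin: centre of underside. Leave alone.
- graver: Screwdriver-like hand tool with a blue handle, 190 mm long, lying on the bench. Leave alone.
- hammer: Small hammer lying on the bench. Leave alone.
- tweezers: Steel tweezers, 150 mm long, lying on the bench. Leave alone.
- bezel: Steel bangle ring, 64 mm across, 12 mm high, lying on the bench. Origin: centre of underside. Leave alone.
Things that resemble listed ones, but are neither listed nor needed, are in the scene too. Of the things that look like the roll, the middle-sized one is meant.

How it is judged (in metres and radians):
On the way, in this order (a step that is already met when the one before it is completed fails the run):
1. the tray is held 15 mm or more above its block's top, away from the pad, with the roll over the white strip (within 25 mm of the middle) for 1 s (height (world z) of tray above 0.045 m and horizontal distance between tray and pad above 0.3 m and y of roll in the frame of tray between -0.025 and 0.025 m and y of roll in the frame of tray between -0.13 and 0.13 m and x of roll in the frame of tray between -0.02 and 0.02 m and z of roll in the frame of tray between 0.025 and 0.05 m), for 1 s.
2. on the way, between 250 and 120 mm from the pad's centre, the tray is off the bench and the roll is balanced within 60 mm of the tray's middle (height (world z) of tray above 0.035 m and horizontal distance between tray and pad between 0.12 and 0.25 m and y of roll in the frame of tray between -0.06 and 0.06 m and y of roll in the frame of tray between -0.13 and 0.13 m and x of roll in the frame of tray between -0.02 and 0.02 m and z of roll in the frame of tray between 0.025 and 0.05 m), for 0.15 s.
3. the tray is held 15 mm or more clear above the pad, within 60 mm of its centre, with the roll over the white strip (within 25 mm of the middle) for 3 s (z of tray in the frame of pad between 0.035 and 0.2 m and horizontal distance between tray and pad below 0.06 m and y of roll in the frame of tray between -0.025 and 0.025 m and y of roll in the frame of tray between -0.13 and 0.13 m and x of roll in the frame of tray between -0.02 and 0.02 m and z of roll in the frame of tray between 0.025 and 0.05 m), for 3 s.
At the end, for the whole second after the job is handed in: The tray stands flat on the pad (tilt under 0.03 rad), released, its centre within 30 mm of the pad's centre and its length within 0.15 rad of the pad's; the roll lies in it at rest (under 15 mm/s) with its centre within 25 mm of the tray's middle (z of tray in the frame of pad between 0.016 and 0.023 m and horizontal distance between tray and pad below 0.03 m and angle between the y axis of tray and the y axis of pad, either way round below 0.15 rad and angle between tray's own z axis and vertical below 0.03 rad and y of roll in the frame of tray between -0.025 and 0.025 m and y of roll in the frame of tray between -0.13 and 0.13 m and x of roll in the frame of tray between -0.02 and 0.02 m and z of roll in the frame of tray between 0.025 and 0.05 m and linear speed of each of roll, tray below 0.015 m/s); the robot touches nothing.
It fails at once if the roll comes off the tray's floor (not (y of roll in the frame of tray between -0.13 and 0.13 m and x of roll in the frame of tray between -0.02 and 0.02 m and z of roll in the frame of tray between 0.025 and 0.05 m)).
It fails at once if the robot touches the roll (contact force between any of the fingers, the arm and roll above 0.5 N).
It fails at once if the roll bangs against an end stop (runs up to it at 0.2 m/s or more, a blow over 32 N) (not (y of roll in the frame of tray between -0.113 and 0.113 m) and contact force between roll and tray above 32 N).
It fails at once if the tray drops onto the pad (faster than 0.3 m/s just above it) (z of tray in the frame of pad between 0 and 0.03 m and horizontal distance between tray and pad below 0.1 m and linear speed of tray above 0.3 m/s).
It fails at once if another thing on the bench is moved by more than 20 mm (distance of any of brick, burs, graver, hammer, tweezers, bezel from where it was at the start of the episode above 0.02 m).
It also fails if it takes over 72 s, if anything falls off the work surface, if the arm or the gripper's body presses on something with over 40 N, if the wrist force passes 120 N, or if a joint passes its speed limit or range.

## Working session

There is one attempt and no reset: what is moved stays moved. The work goes in short steps, Python scripts to look and compute and a tool call to move; the robot and the scene stay as the last step left them, time stands still between calls to the robot, and variables do not carry over. Pictures are saved under pics/ and viewed, about 8 in all and at most 12, crops included, and the job is handed in when it is done.

Besides the shell and the picture viewer there is one more tool, called as name([rows], argument=value, ...), one row to a line, values as JSON. apply_moves: Moves the arm, as the interface text tells. Scaled input: -1 to 1 covers 50 mm each way for a shift and 6 degrees each way for a turn. Its arguments: {"type":"object","properties":{"series":{"type":"array","items":{"type":"array","items":{"type":"array","items":{"type":"number"}}}},"claw":{"type":"number"}},"required":["series"]}

```bash
ls; mkdir -p pics
cat > h.py <<'E'
import numpy as np, cv2
from cell import ctrl, viewer
def ray(cam,uv):
    c=viewer.camera_info(cam);K=np.array(c["K"]);R=np.array(c["R"]);t=np.array(c["t"]).ravel()
    d=np.linalg.inv(K)@[uv[0],uv[1],1]
    return -R.T@t, R.T@d
def at_z(cam,uv,z):
    o,d=ray(cam,uv); return o+d*(z-o[2])/d[2]
def proj(cam,X):
    c=viewer.camera_info(cam);p=np.array(c["K"])@(np.array(c["R"])@np.array(X,float)+np.array(c["t"]).ravel());return p[:2]/p[2]
E
python3 - <<'E'
from h import *
ims=[]
for n in("scene","top"):
    im=viewer.get_image(n);cv2.imwrite(f"pics/{n}0.png",im);
    for l in("tray","handle","strip","roll","pad","block","stop_a"):
        print(n,l,[(round(d["score"],2),[round(d["location"][0]*560),round(d["location"][1]*420)]) for d in viewer.find_in(n,l)][:4])
    c=viewer.camera_info(n);print(np.round(-np.array(c["R"]).T@np.array(c["t"]).ravel()),np.array(c["K"]).round(1).tolist())
print(ctrl.read_state())
E
```

```text
pics
scene tray [(0.67, [367, 266])]
scene handle [(0.77, [367, 268]), (0.38, [294, 229])]
scene strip [(0.95, [365, 268])]
scene roll [(0.89, [397, 293]), (0.72, [442, 315]), (0.58, [432, 262])]
scene pad [(0.61, [252, 203])]
scene block [(0.38, [328, 271]), (0.22, [397, 295]), (0.21, [367, 268])]
scene stop_a [(0.74, [364, 270])]
[1270.  639.  890.] [[399.5, 0.0, 276.5], [0.0, 399.5, 209.3], [0.0, 0.0, 1.0]]
top tray [(0.86, [199, 225])]
top handle [(0.61, [199, 219])]
top strip [(0.9, [203, 224])]
top roll [(0.92, [164, 280]), (0.91, [167, 219]), (0.72, [142, 230]), (0.66, [420, 211])]
top pad [(0.98, [344, 233])]
top block []
top stop_a [(0.62, [203, 224])]
[ 296.  -20. 1638.] [[450.7, 0.0, 283.6], [0.0, 450.7, 207.5], [0.0, 0.0, 1.0]]
{'clock': 0.8, 'qpos': array([ 1.06619633,  0.62837989,  0.03847832,  1.51739781, -0.02700336,
        0.99631673, -0.0200083 ]), 'qd': array([-2.15586210e-05,  2.58393909e-03,  1.12503323e-03, -5.24476485e-04,
        1.36131276e-03, -4.86764315e-04,  1.09541240e-04]), 'tau': array([-9.88600868e-05, -5.63209677e+01,  1.22601349e+00, -1.93774885e+01,
        1.10411667e-02,  1.41274675e-03,  5.72687242e-06]), 'eef_pos': array([ 276.196395  , -588.41281913,  231.32677098]), 'tool_rot': array([-3.14153952e+00, -1.48244474e-05, -1.13201388e+00]), 'force': array([-0.35559234, -0.58175085,  0.31044502]), 'torque': array([ 0.01054269,  0.03518139, -0.00983248]), 'width': 85.44927045647603}
```

View images.

View pics/top0.png

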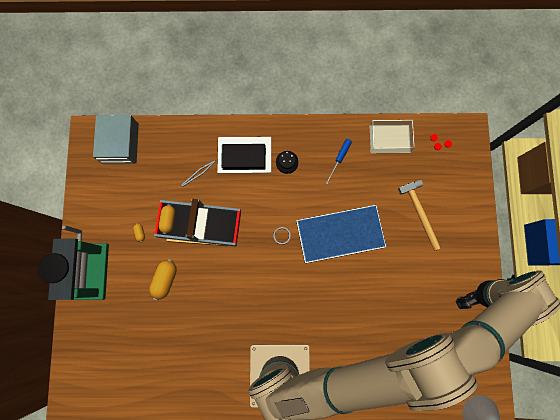

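View pics/scene0.png

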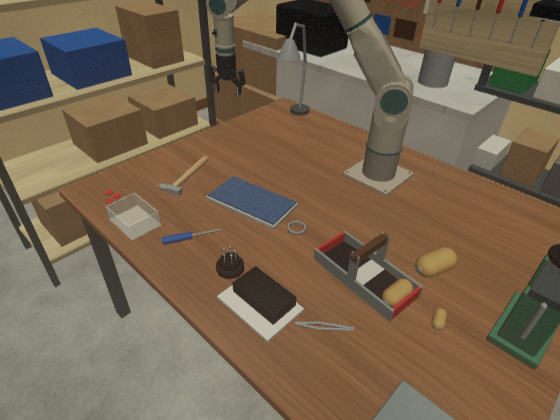

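Run:
```python
from h import *
im=cv2.imread("pics/top0.png");hsv=cv2.cvtColor(im,cv2.COLOR_BGR2HSV)
def rects(mask,z,box,minA):
    m=np.zeros_like(mask);x0,y0,x1,y1=box;m[y0:y1,x0:x1]=mask[y0:y1,x0:x1]
    for c in cv2.findContours(m,cv2.RETR_EXTERNAL,cv2.CHAIN_APPROX_NONE)[0]:
        if cv2.contourArea(c)<minA: continue
        r=cv2.minAreaRect(c);b=cv2.boxPoints(r)
        P=np.array([at_z("top",p,z) for p in b])[:,:2]
        print(np.round(r[0],1),"ctr",P.mean(0).round(1),"sides",np.linalg.norm(P[1]-P[0]).round(),np.linalg.norm(P[2]-P[1]).round(),"ang",np.degrees(np.arctan2(*(P[1]-P[0])[::-1])).round(2),np.degrees(np.arctan2(*(P[2]-P[1])[::-1])).round(2))
red=cv2.inRange(hsv,(0,170,90),(6,255,255))|cv2.inRange(hsv,(172,170,90),(180,255,255))
blue=cv2.inRange(hsv,(95,80,50),(125,255,255))
print("red");rects(red,72,(140,180,260,260),15)
print("pad");rects(blue,20,(285,190,400,280),500)
wh=cv2.inRange(hsv,(0,0,190),(180,50,255))
print("strip");rects(wh,44,(180,190,240,260),50)
for n,z in(("roll",69),):
    for p in ((167,219),):print(at_z("top",p,z).round(1))
s=ctrl.read_state()
cv2.imwrite("pics/crop.png",cv2.resize(np.hstack([im[190:260,140:260]]),None,fx=6,fy=6,interpolation=cv2.INTER_NEAREST))
c=viewer.camera_info("wrist");print(c)
for X in ((276,-588,231),): print(proj("top",X),proj("scene",X))
```

```text
red
[236.2 226.5] ctr [511.6 150.3] sides 111.0 10.0 ang -7.02 -98.29
[157.9 217.6] ctr [545.5 426.4] sides 112.0 9.0 ang -6.96 -99.98
pad
[341. 233.] ctr [ 492.7 -223.1] sides 296.0 153.0 ang -79.15 -171.45
strip
[200.6 223.1] ctr [528.8 280.9] sides 109.0 34.0 ang -7.13 -99.27
[540.2 395.   69. ]
{'K': array([[325.1922621 ,   0.        , 278.31043963],
       [  0.        , 325.1922621 , 214.7120174 ],
       [  0.        ,   0.        ,   1.        ]]), 'R': array([[ 4.24784267e-01, -9.05294544e-01,  3.39484403e-04],
       [-8.63689881e-01, -4.05150004e-01,  2.99822054e-01],
       [-2.71289727e-01, -1.27652900e-01, -9.53995084e-01]]), 't': array([-648.8309531 ,  -37.85094494,  380.83831669])}
[470.75539441 293.90625607] [227.88302504  96.26896393]
```

View pics/crop.png

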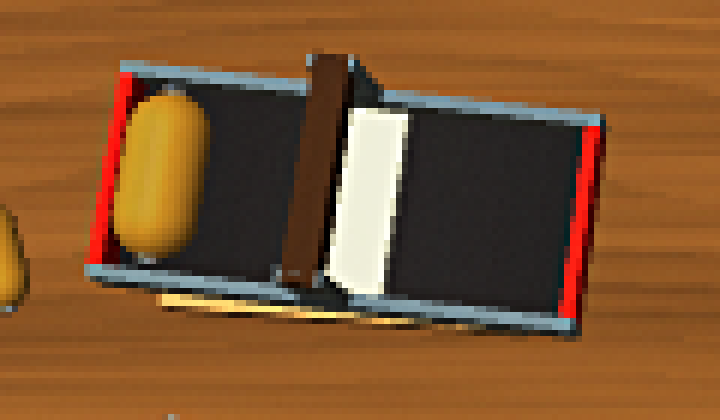

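```bash
cat >> h.py <<'E'
from scipy.spatial.transform import Rotation as Ro
def cur():
    s=ctrl.read_state();return np.array(s["eef_pos"]),Ro.from_euler("xyz",s["tool_rot"])
def rows(p,R,wps,dec=2):
    """wps: list of (pos,Rot); prints rows in groups of 5, tracking the rounded commanded pose"""
    out=[]
    for q,Q in wps:
        d=R.inv().apply(np.array(q)-p)/50; w=(R.inv()*Q).as_rotvec(degrees=True)/6
        r=np.round(np.r_[d,w],dec)+0.0; out.append(r.tolist())
        p=p+R.apply(r[:3]*50); R=R*Ro.from_rotvec(r[3:]*6,degrees=True)
    for i in range(0,len(out),5): print(out[i:i+5])
    print("end",p.round(1),R.as_euler("xyz",degrees=True).round(2),"max",np.abs(out).max());return p,R
def tool(yaw,tilt=0): # tilt (rad): raises tray +y end when tool x = -tray y
    return Ro.from_euler("xyz",[180,0,yaw],degrees=True)*Ro.from_rotvec([0,-tilt,0])
def lin(p,R,q,yaw0,yaw1,n,ease=True):
    s=np.arange(1,n+1)/n
    if ease: s=s*s*(3-2*s)
    return [(p+(np.array(q)-p)*k,tool(yaw0+(yaw1-yaw0)*k)) for k in s]
E
python3 - <<'E'
from h import *
p,R=cur()
w=lin(p,R,[510,-88,240],-64.9,-64.9,13)
w+=lin(np.array([510,-88,240]),R,[524,285,240],-64.9,-97,12)
rows(p,R,w)
E
```

```text
[[-0.12, -0.14, 0.0, 0.0, 0.0, 0.01], [-0.33, -0.4, -0.01, 0.0, 0.0, 0.0], [-0.51, -0.61, -0.01, 0.0, 0.0, 0.0], [-0.64, -0.76, -0.02, 0.0, 0.0, 0.0], [-0.74, -0.89, -0.02, 0.0, 0.0, 0.0]]
[[-0.79, -0.95, -0.02, 0.0, 0.0, 0.0], [-0.82, -0.98, -0.02, 0.0, 0.0, 0.0], [-0.8, -0.95, -0.02, 0.0, 0.0, 0.0], [-0.73, -0.88, -0.01, 0.0, 0.0, 0.0], [-0.64, -0.77, -0.02, 0.0, 0.0, 0.0]]
[[-0.51, -0.61, -0.01, 0.0, 0.0, 0.0], [-0.33, -0.39, -0.01, 0.0, 0.0, 0.0], [-0.12, -0.15, 0.0, 0.0, 0.0, 0.0], [-0.13, -0.06, 0.0, 0.0, 0.0, 0.1], [-0.37, -0.19, 0.0, 0.0, 0.0, 0.29]]
[[-0.55, -0.26, 0.0, 0.0, 0.0, 0.44], [-0.71, -0.29, 0.0, 0.0, 0.0, 0.55], [-0.83, -0.28, 0.0, 0.0, 0.0, 0.63], [-0.89, -0.24, 0.0, 0.0, 0.0, 0.66], [-0.91, -0.18, 0.0, 0.0, 0.0, 0.66]]
[[-0.86, -0.11, 0.0, 0.0, 0.0, 0.63], [-0.77, -0.05, 0.0, 0.0, 0.0, 0.55], [-0.62, 0.0, 0.0, 0.0, 0.0, 0.44], [-0.4, 0.02, 0.0, 0.0, 0.0, 0.29], [-0.15, 0.01, 0.0, 0.0, 0.0, 0.11]]
end [524.  285.1 239.8] [-180.      0.    -97.02] max 0.98
```

apply_moves([
  [[-0.12,-0.14,0,0,0,0],[-0.35,-0.42,-0.01,0,0,0],[-0.53,-0.64,-0.01,0,0,0],[-0.66,-0.79,-0.02,0,0,0],[-0.74,-0.89,-0.02,0,0,0]],
])

```text
clock: 1.42
eef_pos: [356.2, -416.9, 234.5]
tool_rot: [-3.141, -0.0, -1.133]
force: [1.5, 0.2, -0.1]
width: 85.1
```

apply_moves([
  [[-0.77,-0.92,-0.02,0,0,0],[-0.77,-0.92,-0.02,0,0,0],[-0.77,-0.92,-0.02,0,0,0],[-0.73,-0.88,-0.01,0,0,0],[-0.64,-0.77,-0.02,0,0,0]],
])

```text
clock: 2.05
eef_pos: [477.7, -155.5, 239.1]
tool_rot: [-3.141, 0.0, -1.13]
force: [0.3, 1.2, -0.2]
width: 85.2
```

apply_moves([
  [[-0.51,-0.61,-0.01,0,0,0],[-0.33,-0.39,-0.01,0,0,0],[-0.12,-0.15,0,0,0,0],[-0.13,-0.06,0,0,0,0.1],[-0.37,-0.19,0,0,0,0.29]],
])

```text
clock: 2.68
eef_pos: [508.8, -64.5, 239.8]
tool_rot: [3.141, -0.001, -1.178]
force: [0.3, 0.5, -0.4]
width: 85.3
```

apply_moves([
  [[-0.55,-0.26,0,0,0,0.44],[-0.71,-0.29,0,0,0,0.55],[-0.83,-0.28,0,0,0,0.63],[-0.89,-0.24,0,0,0,0.66],[-0.91,-0.18,0,0,0,0.66]],
])

```text
clock: 3.3
eef_pos: [516.9, 142.1, 239.9]
tool_rot: [-3.142, -0.001, -1.486]
force: [-0.2, -0.4, 0.4]
width: 84.9
```

apply_moves([
  [[-0.86,-0.11,0,0,0,0.63],[-0.77,-0.05,0,0,0,0.55],[-0.62,0,0,0,0,0.44],[-0.4,0.02,0,0,0,0.29],[-0.15,0.01,0,0,0,0.11]],
])

```text
clock: 3.92
eef_pos: [521.9, 282.9, 239.6]
tool_rot: [3.141, -0.0, -1.693]
force: [-0.7, -0.3, -0.6]
width: 85.2
```

```bash
cat >> h.py <<'E'
def wproj(X,c):
    q=np.array(c["R"])@np.array(X,float)+np.array(c["t"]).ravel();K=np.array(c["K"])
    r=np.hypot(q[0],q[1]);th=np.arctan2(r,q[2]);return K[:2,2]+K[0,0]*th*q[:2]/max(r,1e-9)
def wray(uv,c):
    K=np.array(c["K"]);d=(np.array(uv)-K[:2,2])/K[0,0];th=np.hypot(*d);R=np.array(c["R"])
    return -R.T@np.array(c["t"]).ravel(),R.T@np.r_[np.sin(th)*d/max(th,1e-9),np.cos(th)]
def wat(uv,c,z):
    o,d=wray(uv,c);return o+d*(z-o[2])/d[2]
def tp(x,y,z,o=(528.5,288.4,30),yaw=-7.0): return np.array(o)+Ro.from_euler("z",yaw,degrees=True).apply([x,y,z])
E
python3 - <<'E'
from h import *
c=viewer.camera_info("wrist");im=viewer.get_image("wrist")
for l in("handle","strip"): print(l,[(round(d["score"],2),(np.array(d["location"])*[560,420]).round()) for d in viewer.find_in("wrist",l)])
cv2.imwrite("pics/w1raw.png",im)
for X in [(sx*57,sy*10,130) for sx in(-1,1) for sy in(-1,1)]+[(sx*65,sy*143,42) for sx in(-1,1) for sy in(-1,1)]+[(sx*50,sy*25,14) for sx in(-1,1) for sy in(-1,1)]:
    cv2.drawMarker(im,tuple(int(v) for v in wproj(tp(*X),c).round()),(0,255,0),cv2.MARKER_CROSS,9,1)
cv2.imwrite("pics/w1.png",im)
# pad lines
b=cv2.imread("pics/top0.png");m=cv2.inRange(cv2.cvtColor(b,cv2.COLOR_BGR2HSV),(95,80,50),(125,255,255));m[:190]=0;m[280:]=0;m[:,:285]=0;m[:,400:]=0
cn=max(cv2.findContours(m,cv2.RETR_EXTERNAL,cv2.CHAIN_APPROX_NONE)[0],key=cv2.contourArea)
W=np.array([at_z("top",q[0],20)[:2] for q in cn],np.float32)
r=cv2.minAreaRect(W);print(r,cv2.contourArea(W));M=cv2.moments(W)
print("centroid",M["m10"]/M["m00"],M["m01"]/M["m00"],"axis",np.degrees(.5*np.arctan2(2*M["mu11"],M["mu20"]-M["mu02"])))
E
```

```text
handle [(0.66, array([281., 192.]))]
strip [(0.85, array([286., 191.]))]
((492.05841064453125, -222.32040405273438), (151.98646545410156, 291.240966796875), 10.5635986328125) 42370.38459564047
centroid 492.45085128033475 -222.04343911632628 axis -79.1865728935122
```

View pics/w1.png

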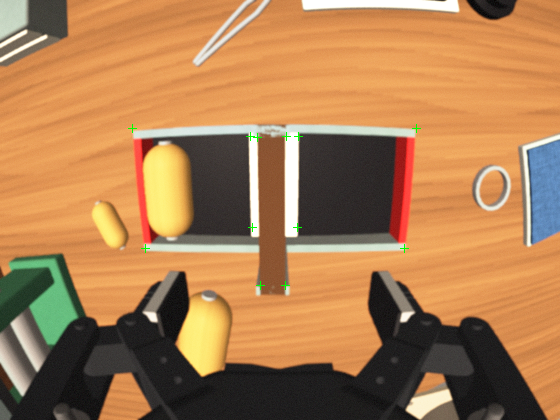

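apply_moves([
  [[-0.04,-0.03,0.2,0,0,0],[-0.04,-0.03,0.5,0,0,0],[-0.04,-0.02,0.7,0,0,0],[0,0,0.5,0,0,0],[0,0,0.33,0,0,0]],
])

```text
clock: 4.7
eef_pos: [526.4, 286.9, 126.6]
tool_rot: [3.14, -0.002, -1.693]
force: [0.6, 0.4, 1.0]
width: 85.4
```

apply_moves([
  [[0,0,0,0,0,0],[0,0,0,0,0,0],[0,0,0,0,0,0],[0,0,0,0,0,0],[0,0,0,0,0,0]],
], claw=-1)

```text
clock: 5.32
eef_pos: [527.3, 287.8, 129.3]
tool_rot: [-3.14, 0.0, -1.692]
force: [-0.5, -1.9, 6.0]
width: 19.2
```

apply_moves([
  [[0,0,0,0,0,0],[0,0,0,0,0,0],[0,0,0,0,0,0],[0,0,0,0,0,0],[0,0,0,0,0,0]],
])

```text
clock: 5.95
eef_pos: [527.4, 287.8, 129.3]
tool_rot: [-3.14, 0.0, -1.692]
force: [-0.1, -2.7, 6.4]
width: 18.9
```

```bash
cat >> h.py <<'E'
def look(name=None):
    p,R=cur();c=viewer.camera_info("wrist");im=viewer.get_image("wrist");t=ctrl.read_state()["clock"]
    if name: cv2.imwrite(f"pics/{name}.png",im)
    return im,c,p,R,t
def redc(im):
    h=cv2.cvtColor(im,cv2.COLOR_BGR2HSV);m=cv2.inRange(h,(0,200,100),(5,255,255))|cv2.inRange(h,(175,200,100),(180,255,255))
    n,_,st,ce=cv2.connectedComponentsWithStats(m);k=[i for i in range(1,n) if st[i,4]>300];return [(ce[i].round(2),st[i].tolist()) for i in k]
def gold(im):
    h=cv2.cvtColor(im,cv2.COLOR_BGR2HSV);return cv2.inRange(h,(16,150,110),(30,255,255))
E
python3 - <<'E'
from h import *
im,c,p,R,t=look("w2raw");print(t,redc(im))
C=-np.array(c["R"]).T@np.array(c["t"]).ravel();print("cam in tool",R.inv().apply(C-p))
m=gold(im);n,_,st,ce=cv2.connectedComponentsWithStats(m)
print([(st[i].tolist(),ce[i].round(1)) for i in range(1,n) if st[i,4]>150])
o=(526.5,288.5,30)
v=im.copy()
for X in [(sx*65,sy*143,42) for sx in(-1,1) for sy in(-1,1)]+[(sx*50,sy*25,14) for sx in(-1,1) for sy in(-1,1)]+[(sx*50,sy*135,42) for sx in(-1,1) for sy in(-1,1)]:
    cv2.drawMarker(v,tuple(int(a) for a in wproj(tp(*X,o=o),c).round()),(0,255,0),cv2.MARKER_CROSS,9,1)
v=np.where((m>0)[...,None]&(np.indices(m.shape).sum(0)%4==0)[...,None],np.uint8([255,0,255]),v)
cv2.imwrite("pics/w2.png",v)
E
```

```text
6.0 [(array([450.93, 222.43]), [432, 157, 38, 141, 2802]), (array([ 96.16, 168.66]), [87, 158, 23, 33, 368])]
cam in tool [  -1.821227    -77.10182742 -143.54583909]
[([119, 166, 47, 129, 2331], array([148.8, 226.5])), ([55, 235, 37, 60, 719], array([ 75.3, 263.1]))]
```

View pics/w2.png

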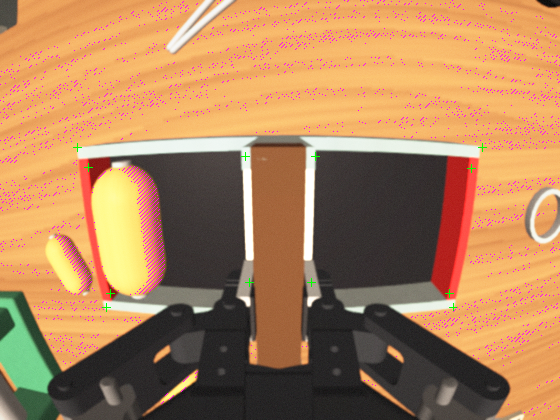

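apply_moves([
  [[0,0,-0.05,0,0,0],[0,0,-0.1,0,0,0],[0,0,-0.2,0,0,0],[0,0,-0.3,0,0,0],[0,0,-0.3,0,0,0]],
])

```text
clock: 6.62
eef_pos: [526.9, 288.3, 177.0]
tool_rot: [-3.141, 0.0, -1.692]
force: [1.2, 0.1, -8.5]
width: 19.2
```

apply_moves([
  [[0,0,-0.25,0,0,0],[0,0,-0.15,0,0,0],[0,0,-0.05,0,0,0],[0,0,0,0,0,0],[0,0,0,0,0,0]],
])

```text
clock: 7.25
eef_pos: [526.4, 288.0, 197.8]
tool_rot: [3.141, -0.001, -1.692]
force: [-1.2, -0.6, -9.1]
width: 19.2
```

```bash
cat >> h.py <<'E'
from scipy.optimize import least_squares
REF=cv2.imread("pics/w2raw.png")
class V: pass
def camtool(p,R,c):
    C=-np.array(c["R"]).T@np.array(c["t"]).ravel();Rt=R.as_matrix();A=np.array(c["R"])@Rt;return {"K":c["K"],"R":A,"t":np.array(c["R"])@p+np.array(c["t"]).ravel()}
# corner points in tray frame (outer rail top corners, stop inner top corners)
TY=[(sx*65,sy*143,42) for sx in(-1,1) for sy in(-1,1)]
def T2tool(X,dx=(0,0,0),rv=(0,0,0)): # tray -> tool
    X=Ro.from_rotvec(rv).apply(np.array(X,float))+np.array(dx); return np.array([-X[1],-X[0],99.3-X[2]])
def tilt(im,ct):
    """small motion of tray in tool (tray axes) since REF: LK flow of the rail corners"""
    g0=cv2.cvtColor(REF,cv2.COLOR_BGR2GRAY);g1=cv2.cvtColor(im,cv2.COLOR_BGR2GRAY)
    P=[X for X in TY]; uv=np.float32([wproj(T2tool(X),ct) for X in P]).reshape(-1,1,2)
    uv=cv2.cornerSubPix(g0,uv,(8,8),(-1,-1),(3,40,.01))
    q,s,e=cv2.calcOpticalFlowPyrLK(g0,g1,uv,None,winSize=(15,15),maxLevel=2)
    d=(q-uv).reshape(-1,2)
    def f(v):
        return np.r_[(np.array([np.array(wproj(T2tool(X,v[:3],v[3:]),ct))-wproj(T2tool(X),ct) for X in P])-d).ravel(),v*[.05,.05,.05,3,3,3]]
    r=least_squares(f,np.zeros(6));return r.x,d,s.ravel(),np.abs(r.fun[:-6]).max()
def roll_y(im,ct,dx=(0,0,0),rv=(0,0,0)):
    h=cv2.cvtColor(im,cv2.COLOR_BGR2HSV)[180:225,90:470]
    m=cv2.inRange(h,(14,110,120),(34,255,255))>0
    k=np.where(m.mean(0)>.6)[0]+90
    if len(k)<8: return None
    obs=(k[0],k[-1])
    th=np.linspace(0,2*np.pi,60)
    def pr(y):
        z=39-y*y/3200; pts=[T2tool((x,y+25*np.cos(a),z+25*np.sin(a)),dx,rv) for a in th for x in(-15,10,35)]
        u=np.array([wproj(X,ct) for X in pts]);u=u[(u[:,1]>175)&(u[:,1]<230)];return u[:,0].min(),u[:,0].max()
    ys=np.arange(-115,116,5.);E=np.array([pr(y) for y in ys])
    a=np.interp(-obs[0],-E[::1,0],ys) if E[0,0]>E[-1,0] else np.interp(obs[0],E[:,0],ys)
    b=np.interp(-obs[1],-E[::1,1],ys) if E[0,1]>E[-1,1] else np.interp(obs[1],E[:,1],ys)
    return obs,round(a,1),round(b,1)
def meas(name=None):
    im,c,p,R,t=look(name);ct=camtool(p,R,c)
    v,d,s,e=tilt(im,ct);tz=-R.apply([1,0,0]) # tray y axis in world
    print("t",round(t,2),"p",p.round(1),"tool tilt",round(np.arcsin(tz[2]),4),"tray in tool: shift",v[:3].round(1),"rot",v[3:].round(4),"res",round(e,2),s)
    print("TRAY TILT",round(np.arcsin(tz[2])+v[3],4),"roll",roll_y(im,ct,v[:3],v[3:]))
E
python3 - <<'E'
from h import *
im=REF;p,R=cur();c=viewer.camera_info("wrist");print(roll_y(im,camtool(p,R,c)))
meas("w3")
E
```

```text
((np.int64(93), np.int64(157)), np.float64(107.7), np.float64(113.9))
t 7.3 p [526.4 288.  197.8] tool tilt -0.0007 tray in tool: shift [ 0.2 -0.5  0. ] rot [-0.0082  0.0001 -0.0001] res 0.17 [1 1 1 1]
TRAY TILT -0.0089 roll ((np.int64(94), np.int64(158)), np.float64(107.5), np.float64(113.6))
```

```bash
cat > sim.py <<'E'
import numpy as np
from scipy.optimize import differential_evolution
rng=np.random.default_rng(0);M=40
G=6.7*rng.uniform(.92,1.08,M);F=rng.uniform(.011,.025,M);B=rng.uniform(-.004,.004,M);TAU=rng.uniform(.03,.08,M)
def sim(y,v,th0,ths,tail=1.5,k=-.075,sy=.001,sv=.01):
    """y,v in m; th0 tool tilt, ths tool tilt at end of each row (linear in row); holds last for tail s"""
    dt=1/160;r=np.random.default_rng(1)
    y=np.minimum(y+sy*r.standard_normal(M),.11);v=v+(sv*r.standard_normal(M) if v else 0*y)
    cmd=np.concatenate([np.linspace(a,b,21)[1:] for a,b in zip([th0]+list(ths[:-1]),ths)]+[np.full(int(tail/dt),ths[-1])])
    th=np.full(M,th0);Y=[];Vv=[]
    for c in cmd:
        th=th+(c-th)*dt/TAU
        a=-G*(th+k*y+B-y/1.6); f=G*F
        vn=v+a*dt; s=np.sign(vn)*np.maximum(np.abs(vn)-f*dt,0); v=s
        y=y+v*dt; hit=np.abs(y)>.11; v=np.where(hit,0,v); y=np.clip(y,-.11,.11)
        Y.append(y);Vv.append(v)
    return np.array(Y),np.array(Vv)
def plan(y,v,th0,target,n=5,endth=None,tail=.6,hi=.12,step=.06,free=False):
    if endth is None: endth=target*(1/1.6+.075)
    m=n if free else n-1
    def cost(x):
        ths=np.r_[x] if free else np.r_[x,endth]; d=np.abs(np.diff(np.r_[th0,ths]))
        Y,Vv=sim(y,v,th0,ths,tail)
        e=(Y[-1]-target); return np.mean(e**2)*1e4+np.max(np.abs(e))**2*3e3+np.mean(Vv[-1]**2)*1e4*.3+1e4*np.sum(np.maximum(d-step,0))+np.sum(d**2)*20+np.mean(np.maximum(np.abs(Vv)-.15,0))*1e3
    r=differential_evolution(cost,[(-hi,hi)]*m,maxiter=60,popsize=8,seed=0,tol=1e-4)
    ths=np.r_[r.x] if free else np.r_[r.x,endth];ths=ths.round(4)
    Y,Vv=sim(y,v,th0,ths,tail);n0=int(n*20)-1
    print("cost",round(r.fun,3),"ths",ths,"ry",(-np.diff(np.r_[th0,ths])/.10472).round(2).tolist(),"tx",(1.2*np.diff(np.r_[th0,ths])).round(2).tolist())
    for nm,i in(("rows end",n0),("tail end",-1)): print(nm,"y mm",(np.percentile(Y[i],[0,15,50,85,100])*1e3).round(0),"v",(np.percentile(Vv[i],[0,50,100])*1e3).round(0))
    return ths
E
time python3 - <<'E'
from sim import *
plan(.11,0,.06,.06)
plan(.11,0,.06,.0,n=10)
plan(.11,0,.06,.03,n=10)
E
```

```text
cost 15.226 ths [0.1198 0.12   0.1199 0.1019 0.042 ] ry [-0.57, -0.0, 0.0, 0.17, 0.57] tx [0.07, 0.0, -0.0, -0.02, -0.07]
rows end y mm [ 82.  86.  90.  96. 102.] v [-98. -65. -18.]
tail end y mm [ 37.  56.  80.  93. 109.] v [-72.   0.  34.]
cost 157.307 ths [0.054 0.048 0.042 0.036 0.03  0.024 0.018 0.012 0.006 0.   ] ry [0.06, 0.06, 0.06, 0.06, 0.06, 0.06, 0.06, 0.06, 0.06, 0.06] tx [-0.01, -0.01, -0.01, -0.01, -0.01, -0.01, -0.01, -0.01, -0.01, -0.01]
rows end y mm [110. 110. 110. 110. 110.] v [0. 0. 0.]
tail end y mm [110. 110. 110. 110. 110.] v [0. 0. 0.]
cost 83.203 ths [0.0561 0.0522 0.0483 0.0444 0.0405 0.0366 0.0327 0.0288 0.0249 0.021 ] ry [0.04, 0.04, 0.04, 0.04, 0.04, 0.04, 0.04, 0.04, 0.04, 0.04] tx [-0.0, -0.0, -0.0, -0.0, -0.0, -0.0, -0.0, -0.0, -0.0, -0.0]
rows end y mm [110. 110. 110. 110. 110.] v [0. 0. 0.]
tail end y mm [110. 110. 110. 110. 110.] v [0. 0. 0.]
real	1m20.017s
user	1m26.346s
sys	0m0.134s
```

```bash
sed -i 's/M=40/M=16/; s#dt=1/160#dt=1/80#; s/np.linspace(a,b,21)/np.linspace(a,b,11)/; s/n\*20/n*10/; s/maxiter=60,popsize=8/maxiter=40,popsize=6/; s/hi=.12/hi=.15/; s/sum(d\*\*2)\*20/sum(d**2)*5/' sim.py
python3 - <<'E'
from sim import *
for ths in ([.13,.13,.13,.1,.06],[.14,.14,.14,.09,.05],[.15,.15,.14,.09,.04],[.15,.15,.15,.06,.03],[.15,.15,.15,.09,.03]):
    Y,Vv=sim(.11,0,.06,np.array(ths),.6)
    for i in(49,57,-1): print(ths if i==49 else "",(np.percentile(Y[i],[0,15,50,85,100])*1e3).round(),(np.percentile(Vv[i],[0,50,100])*1e3).round())
import time;t=time.time();plan(.11,0,.06,.06);print(time.time()-t);plan(.085,-.07,.04,.0,n=5,tail=1);print(time.time()-t)
E
```

```text
[0.13, 0.13, 0.13, 0.1, 0.06] [66. 79. 83. 86. 90.] [-148.  -89.  -54.]
 [51. 69. 74. 79. 85.] [-155.  -84.  -38.]
 [-55.  16.  34.  60.  81.] [-317.  -97.    0.]
[0.14, 0.14, 0.14, 0.09, 0.05] [56. 71. 74. 78. 82.] [-171. -110.  -72.]
 [39. 59. 64. 68. 76.] [-176. -102.  -53.]
 [-78.  -2.  18.  41.  68.] [-344. -110.    0.]
[0.15, 0.15, 0.14, 0.09, 0.04] [48. 63. 67. 71. 76.] [-193. -129.  -89.]
 [28. 50. 55. 59. 68.] [-196. -118.  -67.]
 [-98. -19.   3.  24.  56.] [-366. -122.    0.]
[0.15, 0.15, 0.15, 0.06, 0.03] [49. 64. 68. 72. 77.] [-173. -112.  -71.]
 [32. 53. 58. 62. 71.] [-167.  -93.  -42.]
 [-65.  11.  30.  52.  68.] [-265.  -38.    0.]
[0.15, 0.15, 0.15, 0.09, 0.03] [46. 61. 65. 69. 74.] [-200. -135.  -94.]
 [26. 47. 53. 57. 66.] [-197. -119.  -67.]
 [-93. -15.   7.  29.  57.] [-332.  -93.    0.]
cost 32.5 ths [0.0564 0.0528 0.0492 0.0456 0.042 ] ry [0.03, 0.03, 0.03, 0.03, 0.03] tx [-0.0, -0.0, -0.0, -0.0, -0.0]
rows end y mm [110. 110. 110. 110. 110.] v [0. 0. 0.]
tail end y mm [110. 110. 110. 110. 110.] v [0. 0. 0.]
2.748950958251953
cost 87.016 ths [0.0986 0.0978 0.0404 0.047  0.    ] ry [-0.56, 0.01, 0.55, -0.06, 0.45] tx [0.07, -0.0, -0.07, 0.01, -0.06]
rows end y mm [18. 26. 38. 49. 60.] v [-125.  -73.    0.]
tail end y mm [-110.  -16.   26.  101.  110.] v [-99.   0.  94.]
12.975797891616821
```

apply_moves([
  [[0.01,0,0,0,-0.11,0],[0.02,0,0,0,-0.12,0],[0.02,0,0,0,-0.12,0],[0.01,0,0,0,-0.12,0],[0.01,0,0,0,-0.1,0]],
])

```text
clock: 7.92
eef_pos: [526.4, 284.4, 198.3]
tool_rot: [-3.141, 0.06, -1.693]
force: [0.3, 1.4, -9.3]
width: 19.2
```

Run:
```python
from h import *
meas();meas("w4")
```

```text
t 7.97 p [526.4 284.4 198.3] tool tilt 0.0603 tray in tool: shift [ 0.2 -0.6  0. ] rot [-0.0072 -0.0022 -0.0009] res 0.22 [1 1 1 1]
TRAY TILT 0.0532 roll ((np.int64(94), np.int64(158)), np.float64(107.6), np.float64(113.8))
t 8.03 p [526.4 284.  198.3] tool tilt 0.0603 tray in tool: shift [ 0.1 -0.7 -0.1] rot [-0.008  -0.0025 -0.0009] res 0.27 [1 1 1 1]
TRAY TILT 0.0523 roll ((np.int64(94), np.int64(158)), np.float64(107.8), np.float64(113.9))
```

apply_moves([
  [[0.1,0,0,0,-0.76,0],[0,0,0,0,0,0],[-0.02,0,0,0,0.19,0],[-0.06,0,0,0,0.48,0],[-0.02,0,0,0,0.19,0]],
])

```text
clock: 8.65
eef_pos: [526.1, 287.7, 198.7]
tool_rot: [-3.141, 0.049, -1.689]
force: [-0.1, 0.6, -9.4]
width: 18.9
```

Run:
```python
from h import *
meas();meas("w5")
from sim import *
Y,Vv=sim(.11,0,.06,np.array([.14,.14,.12,.07,.05]),.6)
for i in(49,53,57): print((np.percentile(Y[i],[0,15,50,85,100])*1e3).round(),(np.percentile(Vv[i],[0,50,100])*1e3).round())
```

```text
t 8.7 p [526.1 287.7 198.7] tool tilt 0.0494 tray in tool: shift [ -3.3 -40.4   4.9] rot [0.4036 0.0055 0.0291] res 64.64 [1 1 1 1]
TRAY TILT 0.4531 roll ((np.int64(178), np.int64(251)), np.float64(92.5), np.float64(102.9))
t 8.75 p [526.  287.9 198.6] tool tilt 0.0492 tray in tool: shift [ 4.2 -4.3 -9.6] rot [-0.4144 -0.3424  0.2371] res 44.02 [1 1 1 1]
TRAY TILT -0.3652 roll ((np.int64(189), np.int64(251)), np.float64(25.9), np.float64(38.3))
[63. 77. 80. 83. 88.] [-132.  -76.  -39.]
[56. 73. 77. 81. 87.] [-132.  -70.  -27.]
[50. 69. 74. 78. 86.] [-133.  -64.  -16.]
```

```bash
cat >> h.py <<'E'
OFF=((0.1,-.6,0),(-.004,-.002,0))
def redge(u,side,ct):
    th=np.linspace(0,2*np.pi,60)
    def pr(y):
        z=39-y*y/3200; pts=[T2tool((x,y+25*np.cos(a),z+25*np.sin(a)),*OFF) for a in th for x in(-15,10,35)]
        q=np.array([wproj(X,ct) for X in pts]);q=q[(q[:,1]>175)&(q[:,1]<230)];return q[:,0].min() if side=="L" else q[:,0].max()
    ys=np.arange(-115,116,5.);E=np.array([pr(y) for y in ys]);return np.interp(-u,-E,ys)
def ry(im,ct):
    h=cv2.cvtColor(im,cv2.COLOR_BGR2HSV)[180:225,85:475];m=cv2.inRange(h,(14,110,120),(34,255,255))>0
    k=np.where(m.mean(0)>.6)[0]+85; o={}
    if len(k):
        if k[0]<244 : o["L"]=redge(k[0],"L",ct)
        if k[-1]>312: o["R"]=redge(k[-1]+1,"R",ct)
        if k[-1]<240: o["R"]=redge(k[-1]+1,"R",ct)
        if k[0]>312: o["L"]=redge(k[0],"L",ct)
    return {a:round(float(b),1) for a,b in o.items()},(k[0],k[-1]) if len(k) else None
def quick(n=2):
    fr=[look("q%d"%i) for i in range(n)]
    for im,c,p,R,t in fr:
        print("t",round(t,3),"tool tilt",round(float(np.arcsin(-R.apply([1,0,0])[2])),4),"roll",ry(im,camtool(p,R,c)))
E
python3 - <<'E'
from h import *
p,R=cur();c=viewer.camera_info("wrist");ct=camtool(p,R,c)
for u in (93,178,189): print(u,redge(u,"L",ct))
im=cv2.imread("pics/w5.png");print(ry(im,ct),ry(cv2.imread("pics/w4.png"),ct))
E
```

```text
93 108.41311775594092
178 42.486760895423366
189 35.01505611946035
({'L': 35.0}, (np.int64(189), np.int64(251))) ({'L': 107.5, 'R': 112.9}, (np.int64(94), np.int64(158)))
```

View pics/w5.png

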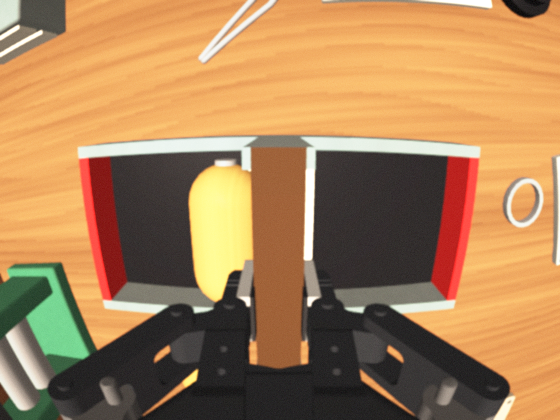

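```bash
cat > run1.py <<'E'
import sim, numpy as np
from sim import *
r=np.random.default_rng(3);N=6000
def setp(g,f,b,tau): sim.G,sim.F,sim.B,sim.TAU=g,f,b,tau;sim.M=len(g)
setp(6.7*r.uniform(.88,1.15,N),r.uniform(.003,.026,N),r.uniform(-.006,.012,N),r.uniform(.01,.08,N))
Y,Vv=sim.sim(.11,0,.06,np.array([.14,.14,.12,.07,.0497]),.1,sy=1e-4)
i=57
e=((Y[i]-.037)/.003)**2+((Vv[i]+.15)/.02)**2+((Y[53]-.0445)/.003)**2
k=np.argsort(e)[:30];print(e[k[[0,10,29]]].round(2))
print("G",sim.G[k].mean()/6.7,"F",sim.F[k].mean(),sim.F[k].std(),"B",sim.B[k].mean(),sim.B[k].std(),"tau",sim.TAU[k].mean())
setp(sim.G[k],sim.F[k],sim.B[k],sim.TAU[k]);np.save("ens.npy",np.array([sim.G,sim.F,sim.B,sim.TAU]))
for ths in ([-.03,-.05,-.03,0,0],[-.05,-.05,-.02,0,0],[-.03,-.03,-.03,0,0]):
    Y,Vv=sim.sim(.037,-.15,.049,np.array(ths),.6,sy=.002,sv=.015)
    for j in(29,39,49,-1): print(ths if j==29 else "",(np.percentile(Y[j],[0,15,50,85,100])*1e3).round(),(np.percentile(Vv[j],[0,50,100])*1e3).round())
plan(.037,-.15,.049,.0,n=5,endth=0,tail=.3,step=.09,hi=.1)
E
python3 run1.py
```

```text
Traceback (most recent call last):
  File "run1.py", line 6, in <module>
    Y,Vv=sim.sim(.11,0,.06,np.array([.14,.14,.12,.07,.0497]),.1,sy=1e-4)
         ^^^^^^^
AttributeError: 'function' object has no attribute 'sim'
```

```bash
sed -i 's/^import sim, numpy as np/import numpy as np/; s/^from sim import \*/import sim\nfrom sim import plan/' run1.py; python3 run1.py
```

```text
[0.61 0.86 1.26]
G 1.0591475797432355 F 0.009674479364586064 0.004301161307979745 B 0.004642280575854284 0.00465063680647498 tau 0.015581781489284964
[-0.03, -0.05, -0.03, 0, 0] [-16.  -8.  -3.   2.  15.] [-83. -51.  14.]
 [-25. -15.  -8.  -0.  18.] [-77. -38.  39.]
 [-35. -22. -13.  -1.  24.] [-90. -41.  54.]
 [-110.  -89.  -48.   -2.   95.] [-207.  -65.  217.]
[-0.05, -0.05, -0.02, 0, 0] [-11.  -4.   1.   7.  20.] [-67. -36.  29.]
 [-19.  -9.  -2.   6.  25.] [-63. -24.  53.]
 [-26. -14.  -4.   7.  33.] [-71. -22.  73.]
 [-98. -59. -18.   7. 110.] [-210.  -36.   12.]
[-0.03, -0.03, -0.03, 0, 0] [-18. -11.  -6.  -0.  12.] [-101.  -69.   -3.]
 [-30. -20. -13.  -5.  14.] [-97. -58.  20.]
 [-43. -30. -21.  -9.  17.] [-113.  -63.   30.]
 [-110. -110.  -82.  -33.   60.] [-229. -111.  136.]
cost 15.047 ths [-0.0105 -0.044  -0.0834 -0.0296  0.    ] ry [0.57, 0.32, 0.38, -0.51, -0.28] tx [-0.07, -0.04, -0.05, 0.06, 0.04]
rows end y mm [-25. -17. -10.  -4.  19.] v [-34.  -0.  80.]
tail end y mm [-39. -26. -12.  -2.  48.] v [-69.  -4. 130.]
```

apply_moves([
  [[-0.12,0,0,0,0.95,0],[-0.01,0,0,0,0.1,0],[0.04,0,0,0,-0.29,0],[0.03,0,0,0,-0.24,0],[0,0,0,0,-0.05,0]],
])

```text
clock: 9.38
eef_pos: [527.2, 285.1, 199.3]
tool_rot: [-3.141, 0.0, -1.696]
force: [0.3, 0.3, -8.9]
width: 18.9
```

Run:
```python
from h import *
quick(2)
```

```text
t 9.425 tool tilt 0.0003 roll ({'R': -2.0}, (np.int64(249), np.int64(323)))
t 9.475 tool tilt 0.0007 roll ({'R': -1.9}, (np.int64(250), np.int64(323)))
```

apply_moves([
  [[0,0,0,0,0,0],[0,0,0,0,0,0],[0,0,0,0,0,0],[0,0,0,0,0,0],[0,0,0,0,0,0]],
])

```text
clock: 10.1
eef_pos: [526.7, 287.7, 198.9]
tool_rot: [-3.142, -0.0, -1.692]
force: [0.2, -0.4, -9.6]
width: 19.1
```

Run:
```python
from h import *
quick(1)
meas("w6")
```

```text
t 10.15 tool tilt -0.0 roll ({'R': -1.9}, (np.int64(249), np.int64(323)))
t 10.2 p [526.7 287.7 198.9] tool tilt -0.0 tray in tool: shift [ -7.5 -15.4 -14.7] rot [-0.4105 -0.2713  0.3032] res 74.56 [1 1 1 1]
TRAY TILT -0.4105 roll ((np.int64(250), np.int64(323)), np.float64(-14.2), np.float64(-9.0))
```

apply_moves([
  [[0,0,0,0,0,0],[0,0,0,0,0,0],[0,0,0,0,0,0],[0,0,0,0,0,0],[0,0,0,0,0,0]],
])

```text
clock: 10.82
eef_pos: [526.7, 287.7, 198.9]
tool_rot: [3.142, -0.0, -1.692]
force: [-0.2, -0.6, -8.4]
width: 19.1
```

Run:
```python
from h import *
quick(2)
p,R=cur();c=viewer.camera_info("wrist");ct=camtool(p,R,c)
for f in("w2raw","w3","w4","w5","w6"): print(f,[(a.tolist(),b[4]) for a,b in redc(cv2.imread(f"pics/{f}.png"))])
X=(0,-137,35);print("d/drad",(wproj(T2tool(X,(0,0,0),(.01,0,0)),ct)-wproj(T2tool(X),ct))/.01,"d/dyshift",wproj(T2tool(X,(0,1,0)),ct)-wproj(T2tool(X),ct))
X=(0,137,35);print("d/drad",(wproj(T2tool(X,(0,0,0),(.01,0,0)),ct)-wproj(T2tool(X),ct))/.01)
print("d/droty",(wproj(T2tool((0,-137,35),(0,0,0),(0,.01,0)),ct)-wproj(T2tool((0,-137,35)),ct))/.01)
```

```text
t 10.875 tool tilt -0.0 roll ({'R': -2.0}, (np.int64(250), np.int64(323)))
t 10.925 tool tilt -0.0 roll ({'R': -1.9}, (np.int64(250), np.int64(323)))
w2raw [([450.93, 222.43], 2802), ([96.16, 168.66], 368)]
w3 [([96.99, 168.22], 367), ([451.7, 222.93], 2799)]
w4 [([97.08, 168.03], 374), ([451.79, 222.99], 2827)]
w5 [([451.06, 222.7], 2813), ([105.94, 223.07], 2757)]
w6 [([450.78, 222.44], 2741), ([105.86, 222.98], 2692)]
d/drad [-49.09443379 -61.24013863] d/dyshift [-1.05623224  0.02098803]
d/drad [-46.29646303  62.13298603]
d/droty [  7.49595412 -43.252596  ]
```

Run:
```python
from h import *
p,R=cur();p=np.array([526.7,287.7,198.9]);R=tool(np.degrees(-1.692))
def mj(p,q,y0,y1,n):
    s=np.arange(1,n+1)/n;s=10*s**3-15*s**4+6*s**5
    return [(p+(q-p)*k,tool(y0+(y1-y0)*k)) for k in s]
q=np.array([510,32,180.])
rows(p,R,mj(p,q,np.degrees(-1.692),-88,40))
```

```text
[[0.0, 0.0, 0.0, 0.0, 0.0, 0.0], [0.01, 0.0, 0.0, 0.0, 0.0, 0.0], [0.01, 0.0, 0.0, 0.0, 0.0, -0.01], [0.02, 0.0, 0.0, 0.0, 0.0, 0.0], [0.04, 0.0, 0.01, 0.0, 0.0, -0.01]]
[[0.06, -0.01, 0.0, 0.0, 0.0, -0.02], [0.07, 0.0, 0.01, 0.0, 0.0, -0.02], [0.09, -0.01, 0.0, 0.0, 0.0, -0.03], [0.1, 0.0, 0.01, 0.0, 0.0, -0.03], [0.13, -0.01, 0.01, 0.0, 0.0, -0.03]]
[[0.14, 0.0, 0.01, 0.0, 0.0, -0.05], [0.16, -0.01, 0.01, 0.0, 0.0, -0.04], [0.18, 0.0, 0.01, 0.0, 0.0, -0.05], [0.19, -0.01, 0.02, 0.0, 0.0, -0.06], [0.21, 0.0, 0.01, 0.0, 0.0, -0.06]]
[[0.22, 0.0, 0.02, 0.0, 0.0, -0.06], [0.22, -0.01, 0.02, 0.0, 0.0, -0.07], [0.23, 0.0, 0.01, 0.0, 0.0, -0.07], [0.24, 0.01, 0.02, 0.0, 0.0, -0.07], [0.24, 0.0, 0.02, 0.0, 0.0, -0.07]]
[[0.24, 0.0, 0.02, 0.0, 0.0, -0.07], [0.24, 0.01, 0.01, 0.0, 0.0, -0.06], [0.23, 0.01, 0.02, 0.0, 0.0, -0.07], [0.23, 0.01, 0.02, 0.0, 0.0, -0.07], [0.21, 0.01, 0.01, 0.0, 0.0, -0.06]]
[[0.21, 0.01, 0.02, 0.0, 0.0, -0.06], [0.19, 0.02, 0.01, 0.0, 0.0, -0.06], [0.18, 0.01, 0.02, 0.0, 0.0, -0.05], [0.16, 0.01, 0.01, 0.0, 0.0, -0.04], [0.14, 0.01, 0.01, 0.0, 0.0, -0.05]]
[[0.13, 0.01, 0.01, 0.0, 0.0, -0.03], [0.1, 0.01, 0.01, 0.0, 0.0, -0.03], [0.09, 0.01, 0.0, 0.0, 0.0, -0.03], [0.07, 0.01, 0.01, 0.0, 0.0, -0.02], [0.06, 0.0, 0.0, 0.0, 0.0, -0.02]]
[[0.04, 0.0, 0.0, 0.0, 0.0, -0.01], [0.02, 0.01, 0.01, 0.0, 0.0, -0.01], [0.01, 0.0, 0.0, 0.0, 0.0, 0.0], [0.01, 0.0, 0.0, 0.0, 0.0, 0.0], [0.0, 0.0, 0.0, 0.0, 0.0, 0.0]]
end [509.9  31.9 179.9] [180.   0. -88.] max 0.24
```

apply_moves([
  [[0.0,0,0,0,0,0],[0.01,0,0,0,0,0],[0.01,0,0,0,0,-0.01],[0.02,0,0,0,0,0],[0.04,0,0.01,0,0,-0.01]],
])

```text
clock: 11.55
eef_pos: [526.2, 283.7, 198.5]
tool_rot: [-3.141, 0.0, -1.69]
force: [0.0, -0.8, -8.8]
width: 19.0
```

apply_moves([
  [[0.06,-0.01,0,0,0,-0.02],[0.07,0,0.01,0,0,-0.02],[0.09,-0.01,0,0,0,-0.03],[0.1,0,0.01,0,0,-0.03],[0.13,-0.01,0.01,0,0,-0.03]],
])

```text
clock: 12.18
eef_pos: [525.1, 260.8, 196.9]
tool_rot: [-3.142, 0.0, -1.676]
force: [0.5, 0.8, -9.2]
width: 18.9
```

apply_moves([
  [[0.14,0,0.01,0,0,-0.05],[0.16,-0.01,0.01,0,0,-0.04],[0.18,0,0.01,0,0,-0.05],[0.19,-0.01,0.02,0,0,-0.06],[0.21,0,0.01,0,0,-0.06]],
])

```text
clock: 12.8
eef_pos: [522.0, 216.5, 193.9]
tool_rot: [-3.141, -0.0, -1.649]
force: [0.5, -0.4, -8.7]
width: 19.3
```

apply_moves([
  [[0.22,0,0.02,0,0,-0.06],[0.22,-0.01,0.02,0,0,-0.07],[0.23,0,0.01,0,0,-0.07],[0.24,0.01,0.02,0,0,-0.07],[0.24,0,0.02,0,0,-0.07]],
])

```text
clock: 13.42
eef_pos: [518.2, 159.0, 189.4]
tool_rot: [3.142, -0.0, -1.613]
force: [0.8, 0.6, -8.5]
width: 19.0
```

apply_moves([
  [[0.24,0,0.02,0,0,-0.07],[0.24,0.01,0.01,0,0,-0.06],[0.23,0.01,0.02,0,0,-0.07],[0.23,0.01,0.02,0,0,-0.07],[0.21,0.01,0.01,0,0,-0.06]],
])

```text
clock: 14.05
eef_pos: [514.5, 101.7, 185.4]
tool_rot: [3.142, -0.0, -1.579]
force: [0.4, -0.0, -9.3]
width: 19.2
```

apply_moves([
  [[0.21,0.01,0.02,0,0,-0.06],[0.19,0.02,0.01,0,0,-0.06],[0.18,0.01,0.02,0,0,-0.05],[0.16,0.01,0.01,0,0,-0.04],[0.14,0.01,0.01,0,0,-0.05]],
])

```text
clock: 14.68
eef_pos: [511.7, 58.0, 181.9]
tool_rot: [-3.141, 0.0, -1.552]
force: [-0.2, 0.2, -8.9]
width: 19.3
```

apply_moves([
  [[0.13,0.01,0.01,0,0,-0.03],[0.1,0.01,0.01,0,0,-0.03],[0.09,0.01,0,0,0,-0.03],[0.07,0.01,0.01,0,0,-0.02],[0.06,0,0,0,0,-0.02]],
])

```text
clock: 15.3
eef_pos: [510.2, 35.8, 180.4]
tool_rot: [3.141, 0.0, -1.538]
force: [-0.4, 0.3, -9.5]
width: 19.2
```

apply_moves([
  [[0.04,0,0,0,0,-0.01],[0.02,0.01,0.01,0,0,-0.01],[0.01,0,0,0,0,0],[0.01,0,0,0,0,0],[0,0,0,0,0,0]],
])

```text
clock: 15.92
eef_pos: [509.9, 32.0, 180.0]
tool_rot: [-3.142, 0.0, -1.536]
force: [-1.1, 0.0, -8.6]
width: 18.9
```

Run:
```python
from h import *
quick(2);print([(a.tolist(),b[4]) for a,b in redc(cv2.imread("pics/q1.png"))])
p,R=cur();print(p,R.as_euler("xyz",degrees=True))
```

```text
t 15.975 tool tilt 0.0 roll ({'R': -2.1}, (np.int64(249), np.int64(323)))
t 16.025 tool tilt 0.0 roll ({'R': -2.0}, (np.int64(249), np.int64(323)))
[([451.19, 222.76], 2895), ([105.48, 223.33], 2829)]
[509.89851913  31.98124586 179.96278654] [-1.79996428e+02  2.80740701e-03 -8.80166892e+01]
```

Run:
```python
from h import *
def mj(p,q,y0,y1,n):
    s=np.arange(1,n+1)/n;s=10*s**3-15*s**4+6*s**5
    return [(p+(q-p)*k,tool(y0+(y1-y0)*k)) for k in s]
p=np.array([509.9,32,180.]);rows(p,tool(-88),mj(p,np.array([492.5,-222.5,162]),-88,-79.3,40))
```

```text
[[0.0, 0.0, 0.0, 0.0, 0.0, 0.0], [0.01, 0.0, 0.0, 0.0, 0.0, 0.0], [0.01, 0.0, 0.0, 0.0, 0.0, -0.01], [0.02, 0.0, 0.0, 0.0, 0.0, 0.0], [0.04, 0.01, 0.01, 0.0, 0.0, -0.01]]
[[0.06, 0.0, 0.0, 0.0, 0.0, -0.02], [0.07, 0.01, 0.0, 0.0, 0.0, -0.02], [0.08, 0.01, 0.01, 0.0, 0.0, -0.02], [0.11, 0.01, 0.01, 0.0, 0.0, -0.03], [0.12, 0.02, 0.01, 0.0, 0.0, -0.04]]
[[0.15, 0.01, 0.01, 0.0, 0.0, -0.04], [0.16, 0.02, 0.01, 0.0, 0.0, -0.05], [0.17, 0.03, 0.01, 0.0, 0.0, -0.05], [0.19, 0.02, 0.01, 0.0, 0.0, -0.05], [0.2, 0.03, 0.02, 0.0, 0.0, -0.06]]
[[0.22, 0.03, 0.01, 0.0, 0.0, -0.06], [0.22, 0.04, 0.02, 0.0, 0.0, -0.06], [0.23, 0.03, 0.02, 0.0, 0.0, -0.07], [0.23, 0.04, 0.01, 0.0, 0.0, -0.07], [0.24, 0.04, 0.02, 0.0, 0.0, -0.07]]
[[0.23, 0.04, 0.02, 0.0, 0.0, -0.06], [0.23, 0.05, 0.01, 0.0, 0.0, -0.07], [0.23, 0.04, 0.02, 0.0, 0.0, -0.07], [0.22, 0.05, 0.02, 0.0, 0.0, -0.06], [0.21, 0.04, 0.01, 0.0, 0.0, -0.06]]
[[0.2, 0.04, 0.02, 0.0, 0.0, -0.06], [0.19, 0.05, 0.01, 0.0, 0.0, -0.05], [0.17, 0.04, 0.01, 0.0, 0.0, -0.05], [0.16, 0.03, 0.01, 0.0, 0.0, -0.05], [0.14, 0.04, 0.01, 0.0, 0.0, -0.04]]
[[0.12, 0.03, 0.01, 0.0, 0.0, -0.04], [0.1, 0.02, 0.01, 0.0, 0.0, -0.03], [0.09, 0.02, 0.01, 0.0, 0.0, -0.02], [0.07, 0.02, 0.0, 0.0, 0.0, -0.02], [0.05, 0.01, 0.0, 0.0, 0.0, -0.02]]
[[0.04, 0.01, 0.01, 0.0, 0.0, -0.01], [0.02, 0.01, 0.0, 0.0, 0.0, 0.0], [0.01, 0.0, 0.0, 0.0, 0.0, -0.01], [0.01, 0.0, 0.0, 0.0, 0.0, 0.0], [0.0, 0.0, 0.0, 0.0, 0.0, 0.0]]
end [ 492.7 -222.6  162. ] [180.    0.  -79.3] max 0.24
```

apply_moves([
  [[0,0,0,0,0,0],[0.01,0,0,0,0,0],[0.01,0,0,0,0,-0.01],[0.02,0,0,0,0,0],[0.04,0.01,0.01,0,0,-0.01]],
])

```text
clock: 16.65
eef_pos: [509.6, 27.8, 179.5]
tool_rot: [-3.141, 0.0, -1.534]
force: [0.0, -0.7, -9.2]
width: 19.2
```

apply_moves([
  [[0.06,0,0,0,0,-0.02],[0.07,0.01,0,0,0,-0.02],[0.08,0.01,0.01,0,0,-0.02],[0.11,0.01,0.01,0,0,-0.03],[0.12,0.02,0.01,0,0,-0.04]],
])

```text
clock: 17.27
eef_pos: [508.0, 5.3, 177.9]
tool_rot: [-3.142, -0.0, -1.52]
force: [0.4, 0.7, -8.6]
width: 19.0
```

apply_moves([
  [[0.15,0.01,0.01,0,0,-0.04],[0.16,0.02,0.01,0,0,-0.05],[0.17,0.03,0.01,0,0,-0.05],[0.19,0.02,0.01,0,0,-0.05],[0.2,0.03,0.02,0,0,-0.06]],
])

```text
clock: 17.9
eef_pos: [505.2, -38.7, 174.9]
tool_rot: [-3.141, -0.0, -1.494]
force: [0.7, -0.4, -9.3]
width: 19.0
```

apply_moves([
  [[0.22,0.03,0.01,0,0,-0.06],[0.22,0.04,0.02,0,0,-0.06],[0.23,0.03,0.02,0,0,-0.07],[0.23,0.04,0.01,0,0,-0.07],[0.24,0.04,0.02,0,0,-0.07]],
])

```text
clock: 18.52
eef_pos: [501.2, -96.4, 170.9]
tool_rot: [-3.141, -0.0, -1.459]
force: [-0.2, -0.7, -9.2]
width: 19.3
```

apply_moves([
  [[0.23,0.04,0.02,0,0,-0.06],[0.23,0.05,0.01,0,0,-0.07],[0.23,0.04,0.02,0,0,-0.07],[0.22,0.05,0.02,0,0,-0.06],[0.21,0.04,0.01,0,0,-0.06]],
])

```text
clock: 19.15
eef_pos: [497.1, -153.2, 166.8]
tool_rot: [3.141, 0.0, -1.426]
force: [-0.2, -0.3, -9.5]
width: 18.9
```

apply_moves([
  [[0.2,0.04,0.02,0,0,-0.06],[0.19,0.05,0.01,0,0,-0.05],[0.17,0.04,0.01,0,0,-0.05],[0.16,0.03,0.01,0,0,-0.05],[0.14,0.04,0.01,0,0,-0.04]],
])

```text
clock: 19.77
eef_pos: [494.1, -196.9, 163.9]
tool_rot: [-3.141, 0.0, -1.4]
force: [-0.4, 0.8, -9.8]
width: 19.1
```

apply_moves([
  [[0.12,0.03,0.01,0,0,-0.04],[0.1,0.02,0.01,0,0,-0.03],[0.09,0.02,0.01,0,0,-0.02],[0.07,0.02,0,0,0,-0.02],[0.05,0.01,0,0,0,-0.02]],
])

```text
clock: 20.4
eef_pos: [492.8, -218.7, 162.4]
tool_rot: [3.142, 0.0, -1.386]
force: [0.3, 0.0, -10.0]
width: 19.2
```

apply_moves([
  [[0.04,0.01,0.01,0,0,-0.01],[0.02,0.01,0,0,0,0],[0.01,0,0,0,0,-0.01],[0.01,0,0,0,0,0],[0,0,0,0,0,0]],
])

```text
clock: 21.02
eef_pos: [492.7, -222.6, 162.0]
tool_rot: [-3.142, -0.0, -1.384]
force: [0.3, 0.3, -8.4]
width: 18.9
```

Run:
```python
from h import *
quick(2);im=cv2.imread("pics/q1.png");print([(a.tolist(),b[4]) for a,b in redc(im)])
p,R=cur();c=viewer.camera_info("wrist");print(p,R.as_euler("xyz",degrees=True))
# predicted pad corners at z=20 (felt/plate) given estimate
for sx in(-1,1):
  for sy in(-1,1):
    X=tp(sx*80,sy*150,20,o=(492.3,-222.3,0),yaw=10.7);cv2.drawMarker(im,tuple(int(a) for a in wproj(X,c).round()),(0,255,0),cv2.MARKER_CROSS,9,1)
cv2.imwrite("pics/w7.png",im)
```

```text
t 21.075 tool tilt -0.0 roll ({'R': -1.6}, (np.int64(249), np.int64(322)))
t 21.125 tool tilt 0.0 roll ({'R': -1.5}, (np.int64(249), np.int64(322)))
[([450.9, 222.56], 2770), ([105.62, 223.05], 2752)]
[ 492.66529161 -222.59379606  161.95273311] [-1.79996529e+02  2.14363036e-03 -7.93169018e+01]
```

View pics/w7.png

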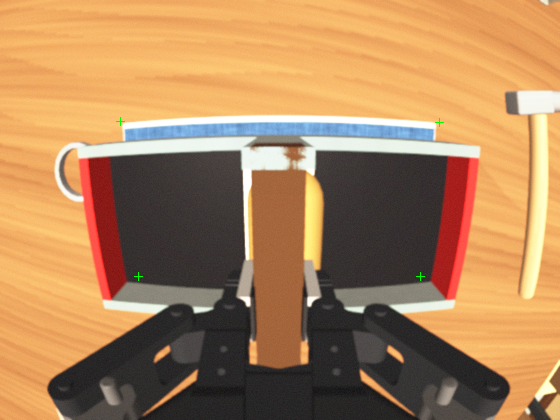

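apply_moves([
  [[0,0,0,0,0,0],[0,0,0,0,0,0],[0,0,0,0,0,0],[0,0,0,0,0,0],[0,0,0,0,0,0]],
])

```text
clock: 21.75
eef_pos: [492.6, -222.7, 161.9]
tool_rot: [-3.142, 0.0, -1.384]
force: [0.1, 0.1, -8.5]
width: 19.4
```

apply_moves([
  [[0,0,0,0,0,0],[0,0,0,0,0,0],[0,0,0,0,0,0],[0,0,0,0,0,0],[0,0,0,0,0,0]],
])

```text
clock: 22.38
eef_pos: [492.7, -222.6, 161.9]
tool_rot: [-3.142, 0.0, -1.384]
force: [0.3, -0.2, -8.7]
width: 18.8
```

apply_moves([
  [[0,0,0,0,0,0],[0,0,0,0,0,0],[0,0,0,0,0,0],[0,0,0,0,0,0],[0,0,0,0,0,0]],
])

```text
clock: 23.0
eef_pos: [492.6, -222.7, 161.9]
tool_rot: [-3.142, -0.0, -1.385]
force: [0.2, -0.8, -9.4]
width: 19.2
```

apply_moves([
  [[0,0,0,0,0,0],[0,0,0,0,0,0],[0,0,0,0,0,0],[0,0,0,0,0,0],[0,0,0,0,0,0]],
])

```text
clock: 23.62
eef_pos: [492.6, -222.7, 162.0]
tool_rot: [-3.142, -0.0, -1.384]
force: [-0.2, 0.3, -9.9]
width: 19.0
```

apply_moves([
  [[0,0,0,0,0,0],[0,0,0,0,0,0],[0,0,0,0,0,0],[0,0,0,0,0,0],[0,0,0,0,0,0]],
])

```text
clock: 24.25
eef_pos: [492.6, -222.6, 161.9]
tool_rot: [-3.142, 0.0, -1.384]
force: [0.5, 0.4, -9.6]
width: 19.2
```

apply_moves([
  [[0,0,0,0,0,0],[0,0,0,0,0,0],[0,0,0,0,0,0],[0,0,0,0,0,0],[0,0,0,0,0,0]],
])

```text
clock: 24.88
eef_pos: [492.6, -222.6, 161.9]
tool_rot: [-3.142, 0.0, -1.384]
force: [-0.4, 0.0, -9.3]
width: 19.4
```

Run:
```python
from h import *
quick(2)
```

```text
t 24.925 tool tilt 0.0 roll ({'R': -1.6}, (np.int64(249), np.int64(322)))
t 24.975 tool tilt -0.0 roll ({'R': -1.5}, (np.int64(249), np.int64(322)))
```

apply_moves([
  [[0,0,0.01,0,0,0],[0,0,0.02,0,0,0],[0,0,0.04,0,0,0],[0,0,0.06,0,0,0],[0,0,0.07,0,0,0]],
])

```text
clock: 25.6
eef_pos: [492.6, -222.7, 151.7]
tool_rot: [3.142, 0.0, -1.384]
force: [-0.1, 0.2, -9.0]
width: 19.1
```

apply_moves([
  [[0,0,0.07,0,0,0],[0,0,0.07,0,0,0],[0,0,0.07,0,0,0],[0,0,0.07,0,0,0],[0,0,0.07,0,0,0]],
])

```text
clock: 26.22
eef_pos: [492.7, -222.7, 134.2]
tool_rot: [-3.141, -0.0, -1.384]
force: [-0.3, 0.3, -8.8]
width: 19.0
```

apply_moves([
  [[0,0,0.06,0,0,0],[0,0,0.05,0,0,0],[0,0,0.04,0,0,0],[0,0,0.03,0,0,0],[0,0,0.02,0,0,0]],
])

```text
clock: 26.85
eef_pos: [492.7, -222.7, 124.4]
tool_rot: [-3.142, -0.0, -1.384]
force: [0.5, -0.0, -8.6]
width: 19.0
```

apply_moves([
  [[0,0,0.01,0,0,0],[0,0,0.01,0,0,0],[0,0,0.01,0,0,0],[0,0,0.01,0,0,0],[0,0,0,0,0,0]],
])

```text
clock: 27.48
eef_pos: [492.6, -222.6, 122.4]
tool_rot: [3.142, 0.0, -1.384]
force: [0.4, -0.1, -9.1]
width: 19.0
```

Run:
```python
from h import *
quick(1);print(redc(cv2.imread("pics/q0.png")))
```

```text
t 27.525 tool tilt 0.0001 roll ({'R': -1.6}, (np.int64(249), np.int64(322)))
[(array([450.9 , 222.52]), [432, 157, 38, 141, 2758]), (array([105.6 , 223.15]), [87, 158, 39, 141, 2731])]
```

apply_moves([
  [[0,0,0.01,0,0,0],[0,0,0.01,0,0,0],[0,0,0.01,0,0,0],[0,0,0.01,0,0,0],[0,0,0,0,0,0]],
])

```text
clock: 28.15
eef_pos: [492.1, -222.8, 121.7]
tool_rot: [3.141, -0.0, -1.385]
force: [-5.4, 0.7, 6.9]
width: 19.0
```

apply_moves([
  [[0,0,0.01,0,0,0],[0,0,0.01,0,0,0],[0,0,0.01,0,0,0],[0,0,0,0,0,0],[0,0,0,0,0,0]],
])

```text
clock: 28.78
eef_pos: [491.8, -222.9, 121.4]
tool_rot: [3.141, -0.0, -1.385]
force: [-10.2, 2.0, 19.2]
width: 19.1
```

apply_moves([
  [[0,0,-0.01,0,0,0],[0,0,-0.01,0,0,0],[0,0,-0.01,0,0,0],[0,0,0,0,0,0],[0,0,0,0,0,0]],
])

```text
clock: 29.4
eef_pos: [492.2, -222.8, 121.7]
tool_rot: [3.141, -0.0, -1.385]
force: [-6.1, 0.5, 7.4]
width: 19.1
```

Run:
```python
from h import *
quick(1);print(redc(cv2.imread("pics/q0.png")))
```

```text
t 29.45 tool tilt -0.0002 roll ({'R': -1.6}, (np.int64(249), np.int64(322)))
[(array([450.99, 221.95]), [432, 157, 38, 141, 2759]), (array([105.41, 222.62]), [87, 158, 39, 141, 2745])]
```

apply_moves([
  [[0,0,-0.01,0,0,0],[0,0,0,0,0,0],[0,0,0,0,0,0],[0,0,0,0,0,0],[0,0,0,0,0,0]],
])

```text
clock: 30.08
eef_pos: [492.2, -222.8, 121.7]
tool_rot: [3.141, -0.0, -1.385]
force: [-5.4, 0.5, 7.6]
width: 18.8
```

apply_moves([
  [[0,0,0,0,0,0],[0,0,0,0,0,0],[0,0,0,0,0,0],[0,0,0,0,0,0],[0,0,0,0,0,0]],
], claw=-0.4)

```text
clock: 30.7
eef_pos: [492.7, -222.7, 120.9]
tool_rot: [-3.141, -0.0, -1.384]
force: [-0.7, -0.2, -0.1]
width: 26.0
```

Run:
```python
from h import *
quick(2);print(redc(cv2.imread("pics/q0.png")))
```

```text
t 30.75 tool tilt -0.0 roll ({'R': -1.6}, (np.int64(249), np.int64(322)))
t 30.8 tool tilt -0.0 roll ({'R': -1.5}, (np.int64(249), np.int64(322)))
[(array([105.82, 223.48]), [87, 159, 40, 140, 2720]), (array([450.68, 223.23]), [431, 159, 40, 139, 2745])]
```

Released with the roll still in place; now I open fully and back straight up.

apply_moves([
  [[0,0,0,0,0,0],[0,0,0,0,0,0],[0,0,0,0,0,0],[0,0,0,0,0,0],[0,0,0,0,0,0]],
], claw=0.6)

```text
clock: 31.42
eef_pos: [492.7, -222.6, 120.9]
tool_rot: [-3.142, 0.0, -1.384]
force: [-0.2, 0.3, -0.2]
width: 68.5
```

apply_moves([
  [[0,0,-0.1,0,0,0],[0,0,-0.3,0,0,0],[0,0,-0.5,0,0,0],[0,0,-0.6,0,0,0],[0,0,-0.6,0,0,0]],
])

```text
clock: 32.05
eef_pos: [492.8, -222.7, 228.0]
tool_rot: [-3.141, -0.001, -1.384]
force: [0.9, 0.0, -0.1]
width: 68.2
```

apply_moves([
  [[0,0,-0.5,0,0,0],[0,0,-0.3,0,0,0],[0,0,-0.1,0,0,0],[0,0,0,0,0,0],[0,0,0,0,0,0]],
])

```text
clock: 32.67
eef_pos: [492.1, -222.4, 270.0]
tool_rot: [3.14, 0.001, -1.384]
force: [0.2, 0.7, 0.3]
width: 68.2
```

Run:
```python
from h import *
im,c,p,R,t=look("w8raw");v=im.copy();print(t,p)
def mk(pts,col):
    for X in pts: cv2.drawMarker(v,tuple(int(a) for a in wproj(X,c).round()),col,cv2.MARKER_CROSS,9,1)
mk([tp(sx*65,sy*143,42,o=(492.6,-222.7,20),yaw=10.7) for sx in(-1,1) for sy in(-1,1)],(0,255,0))
mk([tp(sx*50,sy*25,14,o=(492.6,-222.7,20),yaw=10.7) for sx in(-1,1) for sy in(-1,1)],(255,0,255))
mk([tp(sx*80,sy*150,20,o=(492.3,-222.3,0),yaw=10.7) for sx in(-1,1) for sy in(-1,1)],(0,255,255))
cv2.imwrite("pics/w8.png",v)
im2=viewer.get_image("wrist");print("diff between frames",np.abs(im.astype(int)-im2).max())
```

```text
32.725 [ 492.09456652 -222.40524851  270.03463192]
diff between frames 181
```

View pics/w8.png

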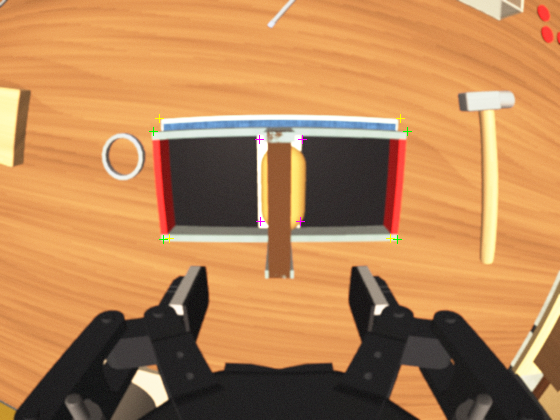

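apply_moves([
  [[0,0,0,0,0,0],[0,0,0,0,0,0],[0,0,0,0,0,0],[0,0,0,0,0,0],[0,0,0,0,0,0]],
])

```text
clock: 33.4
eef_pos: [492.7, -222.7, 271.0]
tool_rot: [-3.141, -0.0, -1.384]
force: [0.1, -0.3, -0.4]
width: 67.9
```

Run:
```python
from h import *
a=look()[0];b=look()[0];s=np.s_[140:225,165:390]
print("diff in tray",np.abs(a[s].astype(int)-b[s]).max(),"vs earlier mean",np.abs(cv2.imread("pics/w8raw.png")[s].astype(int)-b[s]).mean())
print(ctrl.finish_job())
```

```text
diff in tray 74 vs earlier mean 4.496366013071896
the job is handed in; nothing more can be done
None
```

The job is done and handed in at about 33 s of the 72 s allowed. No verdict was reported.

I gripped the tray by its handle and lifted it about 70 mm. Tilting brought the roll off the stop, and it came to rest over the strip, about 4 mm from the tray's middle. It stayed there for about 1.5 s. I then carried the tray to the pad in two slow legs, and the roll did not move. I held it about 40 mm above the pad for nearly 4 s, lowered it slowly, opened the fingers and backed straight up.

**Final checks:**
- **Placing:** the last wrist picture showed the tray on the pad within about 2–3 mm of centre and lying lengthwise along it. The roll was over the white strip and the gripper was clear.
- **Other things:** the bezel and hammer looked undisturbed in the same picture. I did not check the brick, burs, graver or tweezers again after the carry.

**Checks that failed or disagreed:**
- **Tray tilt tracking:** the corner tracking that measured the tray's tilt failed once the roll started moving. After that I judged the level from where the red stops appeared in the picture.
- **Roll motion:** the roll ran faster than my model predicted on the first tilt, at about 37 mm instead of 74 mm from the middle. The next call braked it in time, with no blow against a stop.
- **Touchdown:** the tray landed leaning about 0.01 rad to the side, giving up to 19 N upward and 10 N sideways for a moment. I eased this off before letting go.
- **Last frame comparison:** two pictures taken just before handing in still differed a little. I put this down to the camera shifting slightly, but did not confirm it. The last reliable roll reading, just after release, was steady to 0.1 mm.

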